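# Pack the touch-up kit and close up the follower

## Robot

A 6-joint arm with a two-finger parallel gripper is mounted at the origin on a cart in front of the work surface, level with it; the furniture and walls round the work are solid. World frame = base frame: x ahead of the robot, y to its left, z up, the work surface at z = 0. Lengths are in m, angles in rad, forces in N, time in s.
With the tool pointing down it reaches from about 0.225 to 0.725 m from the base axis. Payload 3.1 kg.
Tool frame: the origin (TCP) lies at the very end of the fingers, on their centre line; the grasp point (between the pads) lies 19 mm behind it; z points along the fingers, y is the line along which they close (so a half turn about z gives the same grasp; the last joint's range is limited). The gripper opens to 85 mm and grips with 20 to 120 N. Pads are 22 mm wide; open, the fingers measure 114 mm over their backs; the gripper's body (76 mm by 85 mm) begins 54 mm behind the grasp point. The pads swing forward as they close: fully open they stand 13 mm farther back than shut.
Start: joints at [-1.348, 0.048, 0.099, 1.622, 0, 1.443], TCP at [0.18, -0.493, 0.231] pointing down, gripper open.
Joint ranges: [-2.91, 2.91], [-0.99, 1.94], [-1.21, 1.42], [-2.12, 2.29], [-1.49, 1.47], [-3.14, 3.14]. Speed limits (rad/s): [2.79, 2.79, 3.14, 3.14, 3.14, 3.14].

## Interface

Orientations are given as a unit quaternion [w, x, y, z].
In Python, from rig import * gives the robot as it stands.
- The arm moves only by the tool drive_tool, never from a script. Its argument "commands" is a list that holds one entry, the list of rows, each a list of 6 numbers: the shift along the world's x, y, z as a fraction of full scale, then the turn, a rotation vector about the world's x, y, z as a fraction of full scale. In form: [[[dx, dy, dz, ax, ay, az], ...]]. A call has 1 to 12 rows; each row shifts and turns the commanded pose from where the row before left it; what a row does not reach is not made up. Full scale, the value 1, is 0.02 m for a shift and 10 degrees for a turn. A row lasts 1/8 s, in which the tool goes at most 62.5 mm and 10.7 degrees, less where a joint would pass 70% of its speed; a pose out of reach is approached as far as the arm can. A call with a number of a shift or a turn outside -1 to 1 is refused whole. A call with a gripper value outside its range is refused whole. "claw" is the gripper's target within -1 to 1 (fully open at 1, half-way at 0, shut at -1), set as the call begins (left out, the last holds). The fingers move at their own pace and stop on an object; "squeeze" is the grip in N (left out, the last holds). Time passes only in rows, so rows that do not move let the fingers close. It gives the time, the measured TCP pose, the force, the opening and the grip force at its end, in the units of the state.
- sense(): the state, without advancing time (a new reading comes with each control period).
- camera(name): name is "scene" or "top"; returns a dict with "color" (480x640x3 uint8, red, green, blue), "range_z" (480x640 float32, m along the optical axis (not along the pixel's ray), 0 where there is no reading), "fx", "fy", "cx", "cy" (pixels), "D" ([k1, k2, p1, p2, k3] as OpenCV has them; the pictures are not rectified), "pose" (4x4, takes a point from camera to world coordinates). Camera axes: x right, y down, z forward; pixel columns grow to the right and rows downward; lengths in m; the calibration is good to about 2 mm. A picture is of the moment at which its call begins.
- finish_job(): hands the job in; it is judged then, once.
Trained networks look in a picture, given as the dict that the camera call returned (one of the last four; its "shot" number tells which), for a name from the list of things; names that differ only in an ending like _2 or _b are one class to them, and where a whole thing is asked for, a point or a joint stands for the part that bears it (a point fixed in the world has none). Each returns a list of dicts, best first, with "conf" (0 to 1); they miss things now and then, are a little off and sometimes report something else, mostly with a low value. They report only what shows in the picture. A call takes as long as a camera call. They do not tell look-alikes from the thing itself.
- silhouettes(picture, label): "region" (480x640 bool, what is visible of it).
- spot_point(picture, label): "point" ([x, y, z] in m, in the coordinates of the camera as it stood for that picture, good to about 4 mm: a listed point, or the origin of a listed thing).
The state is a dict: "time": time; "joint_positions": joint angles; "qvel": joint speeds; "tau": joint torques, N m; "tcp_pos": TCP position; "eef_rot": TCP orientation; "wrist_force": force on the tool from outside, world axes, zero at the start; "ft_torque": the same for the moment, N m; "opening": finger opening in m; "grasp_force": force on a finger pad.
Only numpy, scipy, OpenCV 4.12 (cv2) and the standard library are available. Lean on these libraries where they do the work, as an engineer would, in place of code of your own. Each camera call takes 0.05 s, during which the arm holds its last target. There are 200 camera calls.

## Task

Pack the touch-up kit for the road: put the sanding block, lying flat, and the small red tin and the black bottle, both upright, on the floor of the blue tray between its end wall and the sliding follower plate. The bottle is lying on its side; stand it up on the bench first and let go, so that you can take it again from above and lower it in. When all three are in, slide the follower up by its black grip until they sit tight together against the end wall with nothing left to rattle, let go, and leave the other things on the bench where they are.

Things in the scene. Friction and masses are not known exactly. Their poses are not given: they have to be found in the camera images.
- tray_in (a point): Centre of the floor of a blue sheet-steel tray on rubber feet that stays put on the bench. Outside 130 x 296 x 51 mm high, walls 3 mm, inside 124 mm wide (x) and 290 mm long (y), floor 13 mm above the bench, rims 38 mm above the floor. Axes: x across the tray, y along it from the follower towards the fixed end wall, z up. A kit item is in the tray when it rests on this floor between the follower plate and the end wall.
- tray_end (a point): Middle of the inner face of the tray's fixed end wall (the one the kit is pressed against), at floor level; 145 mm along +y from tray_in, same axes.
- follower (a joint): How far the follower is slid towards the end wall, in m, 0 to 0.115; starts at 0 to 0.03. Clear length from plate to end wall = 0.215 - value. Runs stiffly (2.5 N), stays where left; pushing the items along adds up to 8 N, then the force rises steeply. The items packed close (60 mm block crosswise, then tin and bottle side by side) take about 118 mm: value about 0.097.
- follower_grip (a point): Centre of the follower's upright black moulded grip, 50 mm wide across the tray (x), 20 mm thick along it (y), from 59 to 93 mm above the bench (this point is at 77 mm); same axes as the tray. It stands on an aluminium saddle, 50 mm behind the pressing plate, which spans the tray.
- follower_face (a point): Middle of the pressing face of the follower's aluminium plate, 20 mm above the tray floor, 50 mm along +y from the grip; same axes as the tray. The plate's top edge is 56 mm above the bench.
- block_mid (a point): Centre of a black rubber sanding block with orange paper under it, lying flat on the bench: 60 mm wide (own x), 110 mm long (own y), 27 mm high (own z), 0.11 kg. In the tray it fits flat with its length across the tray.
- tin_mid (a point): Centre (half-way up) of the small red paint tin with bare metal lid: 58 mm across, 58 mm high, standing on the bench, 0.16 kg. Own z is its axis, up.
- bottle_mid (a point): Centre (half-way up) of the black plastic bottle with red cap: 57 mm across, 128 mm high, straight-sided from its foot to about 80 mm up, 0.26 kg. Own z runs along it from foot to cap. It starts lying on its side on the bench, cap pointing to the robot's left or back towards it on the left.
- gauge: Bystander: dark grey paint thickness gauge lying on the bench, 120 x 68 x 28 mm; origin under its centre.
- cup: Bystander: clear mixing cup with pink dried tint, 71 mm across, 94 mm high; origin under its centre.
- roll: Bystander: green masking tape roll lying flat, 86 mm across, 18 mm high; origin under its centre.
- marker: Bystander: white paint marker with blue cap, 139 x 12 mm, lying on the bench; origin under its centre.
There are look-alikes about, which are no part of the job. What is shaped like the part that bears bottle_mid but orange is not meant. What is shaped like the part that bears tin_mid but purple is not meant.

How it is judged:
By the outcome, as a careful person would: the job done as asked, in the order asked, and still so for the second after the job is handed in, with the robot touching nothing.
It also fails if it takes over 72 s, if anything falls off the work surface, if the arm or the gripper's body presses on something with over 40 N, if the wrist force passes 120 N, or if a joint passes its speed limit or range.

## Working session

There is one attempt and no reset: what is moved stays moved. The work goes in short steps, Python scripts to look and compute and a tool call to move; the robot and the scene stay as the last step left them, time stands still between calls to the robot, and variables do not carry over. Pictures are saved under pics/ and viewed, at most 11 in all, crops included, and the job is handed in when it is done.

Besides the shell and the picture viewer there is one more tool, called after "Emit:" as name(argument=value, ...) on one line, values as JSON. drive_tool: Moves the arm, as the interface text tells. Shift numbers are shares of 0.02 m and turn numbers shares of 10 degrees, none past 1 either way. Its arguments: {"type":"object","properties":{"commands":{"type":"array","items":{"type":"array","items":{"type":"array","items":{"type":"number","minimum":-1,"maximum":1}}}},"claw":{"type":"number"},"squeeze":{"type":"number"}},"required":["commands"]}

```bash
mkdir -p pics
cat > h.py <<'E'
from rig import *
import numpy as np, cv2
def world(p,pt): return (p["pose"]@np.append(pt,1))[:3]
def save(p,n): cv2.imwrite("pics/"+n,p["color"][:,:,::-1])
def cloud(p):
    K=np.array([[p["fx"],0,p["cx"]],[0,p["fy"],p["cy"]],[0,0,1]])
    v,u=np.mgrid[:480,:640]
    n=cv2.undistortPoints(np.stack([u,v],-1).reshape(-1,1,2).astype(np.float32),K,np.array(p["D"])).reshape(480,640,2)
    z=p["range_z"]; c=np.dstack([n[...,0]*z,n[...,1]*z,z])
    return c@p["pose"][:3,:3].T+p["pose"][:3,3]
E
python3 - <<'E'
from h import *
s=sense(); print({k:np.round(v,3) for k,v in s.items()})
for cn in ["top","scene"]:
    p=camera(cn); save(p,cn+"0.png"); C=cloud(p); print(cn,np.round(p["pose"],3).tolist())
    for n in ["tray_in","tray_end","follower_grip","follower_face","block_mid","tin_mid","bottle_mid","gauge","cup","roll","marker"]:
        print(n,[(round(d["conf"],2),np.round(world(p,d["point"]),3).tolist()) for d in spot_point(p,n)[:3]])
    for n in ["block_mid","tin_mid","bottle_mid","follower_grip"]:
        for d in silhouettes(p,n)[:3]:
            r=d["region"]&(p["range_z"]>0)
            if r.sum()<20: continue
            P=C[r]; P=P[P[:,2]>P[:,2].max()-.02] if 0 else P
            rect=cv2.minAreaRect((P[P[:,2]>.008][:,:2]*1000).astype(np.float32))
            v,u=np.nonzero(r)
            print(n,round(d["conf"],2),"px",int(u.mean()),int(v.mean()),"rgb",p["color"][r].mean(0).astype(int),"rect",np.round(rect[0]),np.round(rect[1]),round(rect[2],1),"z",np.round(np.percentile(P[:,2],[5,50,98]),3))
E
```

```text
{'time': np.float64(0.0), 'joint_positions': array([-1.348,  0.049,  0.098,  1.622, -0.   ,  1.443]), 'qvel': array([-0.   , -0.001,  0.001, -0.   ,  0.001,  0.   ]), 'tau': array([ 1.0000e-03, -3.3878e+01,  3.2001e+01,  2.0000e-02, -0.0000e+00,
       -0.0000e+00]), 'tcp_pos': array([ 0.18 , -0.492,  0.23 ]), 'eef_rot': array([-0.001,  0.985,  0.174, -0.   ]), 'wrist_force': array([0.384, 0.009, 0.766]), 'ft_torque': array([-0.02 , -0.015,  0.001]), 'grasp_force': np.float64(0.0), 'opening': np.float64(0.085)}
top [[-0.009, -0.977, 0.215, 0.26], [-1.0, 0.009, -0.002, 0.017], [0.0, -0.215, -0.977, 1.361], [0.0, 0.0, 0.0, 1.0]]
tray_in []
tray_end [(0.85, [0.548, -0.024, 0.013])]
follower_grip [(0.8, [0.559, -0.277, 0.077]), (0.29, [0.55, -0.171, 0.009])]
follower_face [(0.81, [0.551, -0.226, 0.033])]
block_mid [(0.76, [0.632, 0.159, 0.008])]
tin_mid [(0.93, [0.336, 0.16, 0.031]), (0.9, [0.439, 0.154, 0.03])]
bottle_mid [(0.84, [0.286, 0.414, 0.031]), (0.63, [0.37, -0.052, -0.002]), (0.58, [0.491, 0.326, 0.028])]
gauge [(0.72, [0.371, -0.048, -0.0])]
cup [(0.66, [0.745, -0.204, -0.0])
[... 1389 characters left out ...]
1])]
block_mid 0.84 px 238 278 rgb [102  94  87] rect [627. 162.] [ 61. 114.] 15.4 z [0.006 0.026 0.03 ]
tin_mid 0.84 px 330 349 rgb [114  68 131] rect [331. 166.] [56. 60.] 19.6 z [0.006 0.055 0.061]
tin_mid 0.55 px 296 314 rgb [168 138 126] rect [440. 156.] [55. 58.] 82.5 z [0.007 0.053 0.061]
bottle_mid 0.93 px 241 447 rgb [226 137  75] rect [285. 415.] [ 55. 129.] 8.9 z [0.026 0.049 0.057]
bottle_mid 0.57 px 213 348 rgb [72 58 57] rect [481. 329.] [ 52. 130.] 27.3 z [0.024 0.046 0.057]
follower_grip 0.85 px 385 204 rgb [179 176 171] rect [ 556. -256.] [148. 119.] 4.4 z [0.022 0.055 0.092]
follower_grip 0.17 px 296 314 rgb [168 137 126] rect [440. 155.] [58. 56.] 1.3 z [0.006 0.053 0.061]
```

View pics/top0.png

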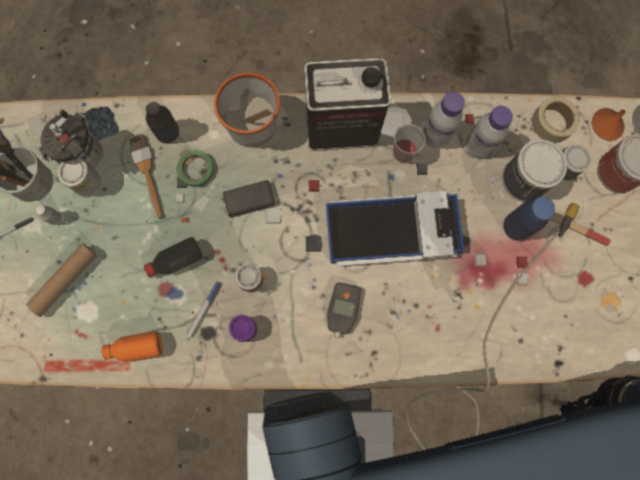

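Run:
```python
from h import *
for cn in ["top","scene"]:
    p=camera(cn);C=cloud(p);col=p["color"].astype(int)
    m=(col[...,2]>col[...,0]+30)&(C[...,2]>.03)&(C[...,0]>.4)&(C[...,1]<.1)&(p["range_z"]>0)
    m=cv2.morphologyEx(m.astype(np.uint8),cv2.MORPH_OPEN,np.ones((2,2)))>0
    r=cv2.minAreaRect((C[m][:,:2]*1000).astype(np.float32)); print("tray",r,m.sum(),np.percentile(C[m][:,0:3],[1,99],axis=0).round(3).tolist())
    g=(C[...,2]>.08)&(C[...,2]<.1)&(abs(C[...,0]-.557)<.06)&(abs(C[...,1]+.27)<.05)
    if g.sum()>5:print("grip",cv2.minAreaRect((C[g][:,:2]*1000).astype(np.float32)),g.sum())
    m=[d["region"] for d in silhouettes(p,"bottle_mid")]
    for r in m:
        b=r&(C[...,2]>.02); P=C[b]; a=p["color"][b].astype(int)
        red=(a[:,0]>a[:,1]+60)
        print("bottle",P.mean(0).round(3),"red",red.sum(),P[red].mean(0).round(3) if red.any() else "")
    for r in [d["region"] for d in silhouettes(p,"gauge")][:1]:
        print("gauge",cv2.minAreaRect((C[r][:,:2]*1000).astype(np.float32)))
```

```text
tray ((544.4771728515625, -203.57754516601562), (278.6500244140625, 663.4532470703125), 29.372692108154297) 621 [[0.477, -0.488, -0.003], [0.621, -0.024, 0.181]]
grip ((558.5496826171875, -275.52252197265625), (51.26953887939453, 21.43408203125), 3.7197694778442383) 212
bottle [0.484 0.317 0.051] red 64 [0.459 0.37  0.06 ]
bottle [0.289 0.4   0.054] red 1105 [0.288 0.402 0.054]
gauge ((339.11041259765625, -42.10343551635742), (63.723114013671875, 186.55142211914062), 71.89457702636719)
tray ((1040.068359375, -493.484619140625), (528.6683349609375, 3078.20703125), 56.05032730102539) 2000 [[0.476, -0.469, 0.026], [0.755, -0.017, 0.189]]
grip ((554.9239501953125, -271.8045654296875), (25.147607803344727, 49.47813034057617), 89.02680206298828) 142
bottle [0.474 0.33  0.047] red 214 [0.456 0.38  0.037]
bottle [0.279 0.411 0.048] red 2461 [0.279 0.411 0.049]
bottle [0.618 0.167 0.032] red 0 
gauge ((151.06259155273438, 220.36724853515625), (99.37246704101562, 868.0401611328125), 39.87151336669922)
```

The top view shows the tray at px (328–465, 195–262), with the follower on its right side and the fixed end on its left. The black bottle is at (173,257) with its cap to the left, the red tin at (249,277) and the block at (248,198). The look-alikes are the purple tin at (243,328) and the orange bottle at (132,347). The order will be block, tin, then bottle, which I can stand where the tin was.

Emit:
drive_tool(commands=[[[0.68,1,0,0,0,0.71],[0.68,1,0,0,0,0.71],[0.68,1,0,0,0,0.71],[0.68,1,0,0,0,0.71],[0.68,1,0,0,0,0.71],[0.68,1,0,0,0,0.71],[0.68,1,0,0,0,0.71],[0.68,1,0,0,0,0.71],[0.68,1,0,0,0,0.71],[0.68,1,0,0,0,0.71],[0.68,1,0,0,0,0.71],[0.68,1,0,0,0,0.71]]], claw=1)

```text
time: 3.4
tcp_pos: [0.344, -0.2524, 0.2314]
eef_rot: [0.0, 0.605, 0.796, -0.0]
wrist_force: [0.8, -0.0, 0.2]
opening: 0.0855
grasp_force: 0.0
```

Emit:
drive_tool(commands=[[[0.68,1,0,0,0,0],[0.68,1,0,0,0,0],[0.68,1,0,0,0,0],[0.68,1,0,0,0,0],[0.68,1,0,0,0,0],[0.68,1,0,0,0,0],[0.68,1,0,0,0,0],[0.68,1,0,0,0,0],[0.68,1,0,0,0,0],[0.68,1,0,0,0,0],[0.68,1,0,0,0,0],[0.68,1,0,0,0,0]]])

```text
time: 4.9
tcp_pos: [0.5072, -0.0123, 0.2314]
eef_rot: [0.0, 0.607, 0.795, 0.0]
wrist_force: [0.4, -0.2, 0.4]
opening: 0.0857
grasp_force: 0.0
```

Emit:
drive_tool(commands=[[[0.68,1,-0.7,0,0,0],[0.68,1,-0.7,0,0,0],[0.68,1,-0.7,0,0,0],[0.68,1,-0.7,0,0,0],[0.68,1,-0.7,0,0,0],[0.68,1,-0.7,0,0,0],[0.68,1,-0.7,0,0,0],[0.68,1,-0.7,0,0,0],[0.68,1,-0.7,0,0,0],[0,0,0,0,0,0]]])

```text
time: 6.15
tcp_pos: [0.6284, 0.168, 0.1031]
eef_rot: [-0.001, 0.606, 0.795, -0.001]
wrist_force: [-0.9, 1.8, -0.1]
opening: 0.0858
grasp_force: 0.0
```

Emit:
drive_tool(commands=[[[0,-0.42,-0.95,0,0,0],[0,0,-0.95,0,0,0],[0,0,-0.95,0,0,0],[0,0,-0.95,0,0,0],[0,0,-0.95,0,0,0],[0,0,0,0,0,0]]])

```text
time: 6.9
tcp_pos: [0.627, 0.1583, 0.0072]
eef_rot: [-0.002, 0.607, 0.795, -0.002]
wrist_force: [-0.2, 0.5, -1.1]
opening: 0.085
grasp_force: 0.0
```

Emit:
drive_tool(commands=[[[0,0,0,0,0,0],[0,0,0,0,0,0],[0,0,0,0,0,0],[0,0,0,0,0,0]]], claw=-1, squeeze=45)

```text
time: 7.4
tcp_pos: [0.6304, 0.1588, 0.0119]
eef_rot: [0.001, 0.607, 0.795, 0.001]
wrist_force: [0.6, -0.2, 3.7]
opening: 0.0586
grasp_force: 51.2
```

Run:
```python
from h import *
p=camera("top");C=cloud(p);col=p["color"].astype(int)
m=(col[...,2]>col[...,0]+25)&(C[...,2]>.042)&(C[...,2]<.06)&(C[...,0]>.45)&(C[...,0]<.66)&(C[...,1]<.05)&(C[...,1]>-.38)&(p["range_z"]>0)
n,l,st,_=cv2.connectedComponentsWithStats(m.astype(np.uint8))
P=C[m][:,:2]
print(m.sum(),cv2.minAreaRect((P*1000).astype(np.float32)))
def seg(Q,ax):
    k=np.polyfit(Q[:,ax],Q[:,1-ax],1); r=Q[:,1-ax]-np.polyval(k,Q[:,ax]); ok=abs(r)<.004
    k=np.polyfit(Q[ok,ax],Q[ok,1-ax],1); return k,ok.sum()
L=P[(P[:,0]<.51)&(P[:,1]>-.3)&(P[:,1]<-.04)]; H=P[(P[:,0]>.59)&(P[:,1]>-.3)&(P[:,1]<-.04)]; E=P[(P[:,1]>-.045)&(abs(P[:,0]-.547)<.045)]
B=P[(P[:,1]<-.30)&(abs(P[:,0]-.557)<.045)]
for n,Q,a in [("low",L,1),("high",H,1),("end",E,0),("back",B,0)]:
    if len(Q)>5:
        k,c=seg(Q,a); print(n,k,"deg",np.degrees(np.arctan(k[0])),c, "at mid",np.polyval(k,-.17 if a else .55))
```

```text
443 ((551.3904418945312, -171.3411865234375), (131.79425048828125, 296.0960998535156), 3.577613115310669)
low [-0.06557854  0.47623929] deg -3.75200137748434 73 at mid 0.4873876465926016
high [-0.06822701  0.60268556] deg -3.9030712208266225 128 at mid 0.6142841497216773
end [ 0.06198419 -0.05911528] deg 3.546894950041749 62 at mid -0.025023971800216663
back [ 0.07410625 -0.35788448] deg 4.238228495013969 88 at mid -0.317126040726745
```

Emit:
drive_tool(commands=[[[0,0,1,0,0,0],[0,0,1,0,0,0],[0,0,1,0,0,0],[-0.354,-1,1,0,0,0.653],[-0.354,-1,0,0,0,0.653],[-0.354,-1,0,0,0,0.653],[-0.354,-1,0,0,0,0.653],[-0.354,-1,0,0,0,0.653],[-0.354,-1,0,0,0,0.653],[-0.354,-1,0,0,0,0.653],[-0.354,-1,0,0,0,0.653],[-0.354,-1,0,0,0,0.653]]])

```text
time: 8.95
tcp_pos: [0.5657, -0.0221, 0.0919]
eef_rot: [0.001, 0.137, 0.991, -0.0]
wrist_force: [1.2, -0.0, -1.1]
opening: 0.0588
grasp_force: 50.6
```

Emit:
drive_tool(commands=[[[-0.354,-1,0,0,0,0.653],[-0.354,-1,0,0,0,0.653],[-0.354,-1,0,0,0,0.653],[0,-0.1,0,0,0,0],[0,0,0,0,0,0]]])

```text
time: 9.57
tcp_pos: [0.5448, -0.0832, 0.0912]
eef_rot: [0.001, -0.031, 1.0, 0.0]
wrist_force: [-0.8, 0.6, -1.6]
opening: 0.0584
grasp_force: 50.6
```

Emit:
drive_tool(commands=[[[0,0,-0.8,0,0,0],[0,0,-0.8,0,0,0],[0,0,-0.8,0,0,0],[0,0,-0.8,0,0,0],[0,0,0,0,0,0]]])

```text
time: 10.2
tcp_pos: [0.5436, -0.0832, 0.0249]
eef_rot: [-0.001, -0.032, 0.999, 0.0]
wrist_force: [-0.3, 0.5, -0.8]
opening: 0.0583
grasp_force: 52.3
```

Emit:
drive_tool(commands=[[[0,0,0,0,0,0],[0,0,0,0,0,0],[0,0,0.2,0,0,0]]], claw=0.65)

```text
time: 10.58
tcp_pos: [0.5441, -0.0834, 0.0303]
eef_rot: [-0.0, -0.032, 0.999, 0.0]
wrist_force: [0.9, 0.8, -0.2]
opening: 0.0706
grasp_force: 0.0
```

Emit:
drive_tool(commands=[[[0,0,1,0,0,0],[0,0,1,0,0,0],[0,0,1,0,0,0],[-0.43,1,1,0,0,0],[-0.43,1,0,0,0,0],[-0.43,1,0,0,0,0],[-0.43,1,0,0,0,0],[-0.43,1,0,0,0,0],[-0.43,1,0,0,0,0],[-0.43,1,0,0,0,0],[-0.43,1,0,0,0,0],[-0.43,1,0,0,0,0]]], claw=0.65)

```text
time: 12.08
tcp_pos: [0.4651, 0.0981, 0.1093]
eef_rot: [-0.001, -0.032, 0.999, 0.0]
wrist_force: [-1.0, 0.4, -0.6]
opening: 0.0701
grasp_force: 0.0
```

Emit:
drive_tool(commands=[[[-0.43,1,0,0,0,0],[-0.43,1,0,0,0,0],[-0.43,0.9,0,0,0,0],[0,0,-0.5,0,0,0]]], claw=1)

```text
time: 12.58
tcp_pos: [0.4401, 0.1561, 0.1]
eef_rot: [0.0, -0.033, 0.999, 0.0]
wrist_force: [0.4, 0.8, 0.0]
opening: 0.0853
grasp_force: 0.0
```

Run:
```python
from h import *
print(sense()["tcp_pos"])
p=camera("scene");save(p,"s1.png")
p=camera("top");C=cloud(p)
t=(abs(C[...,0]-.545)<.075)&(C[...,1]<-.03)&(C[...,1]>-.165)&(C[...,2]>.03)&(C[...,2]<.046)
t=cv2.morphologyEx(t.astype(np.uint8),cv2.MORPH_OPEN,np.ones((5,5)))>0
print("block",cv2.minAreaRect((C[t][:,:2]*1000).astype(np.float32)),np.median(C[t][:,2]),t.sum())
```

```text
[0.44008005 0.1561266  0.09996568]
block ((536.3890991210938, -108.27787017822266), (127.2574462890625, 105.14636993408203), 3.8747565746307373) 0.03770035972827812 1313
```

View pics/s1.png

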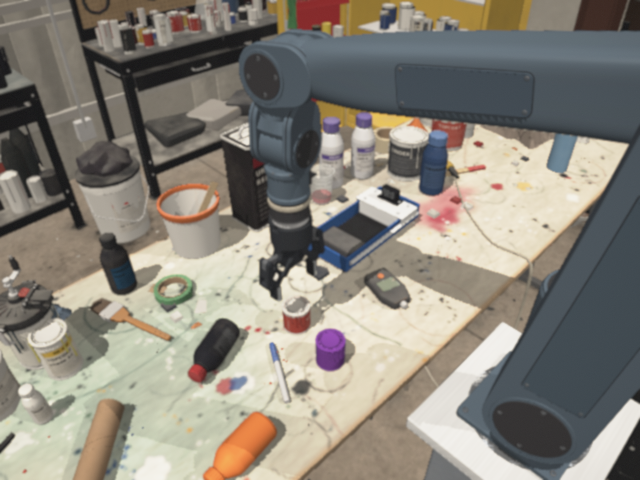

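The block lies in the tray near its end wall at px (345,237), and the gripper is right over the red tin at (296,315).

Emit:
drive_tool(commands=[[[0.03,0,-0.97,0,0,0],[0,0,-0.97,0,0,0],[0,0,-0.97,0,0,0],[0,0,-0.97,0,0,0],[0,0,0,0,0,0]]])

```text
time: 13.3
tcp_pos: [0.4395, 0.1536, 0.0205]
eef_rot: [-0.003, -0.031, 1.0, -0.001]
wrist_force: [-0.4, -0.2, -0.5]
opening: 0.0855
grasp_force: 0.0
```

Emit:
drive_tool(commands=[[[0,0,0,0,0,0],[0,0,0,0,0,0],[0,0,0,0,0,0],[0,0,0,0,0,0]]], claw=-1, squeeze=45)

```text
time: 13.8
tcp_pos: [0.443, 0.1546, 0.0243]
eef_rot: [0.001, -0.032, 0.999, -0.0]
wrist_force: [-0.4, 0.0, 5.2]
opening: 0.0533
grasp_force: 47.8
```

Emit:
drive_tool(commands=[[[0,0,1,0,0,0],[0,0,1,0,0,0],[0,0,1,0,0,0],[0,-1,1,0,0,0],[0.3,-1,0,0,0,0],[0.3,-1,0,0,0,0],[0.3,-1,0,0,0,0],[0.3,-1,0,0,0,0],[0.3,-1,0,0,0,0],[0.3,-1,0,0,0,0],[0.3,-1,0,0,0,0],[0.3,-1,0,0,0,0]]])

```text
time: 15.3
tcp_pos: [0.4892, -0.0258, 0.1017]
eef_rot: [-0.001, -0.032, 0.999, 0.0]
wrist_force: [0.8, 0.3, -1.3]
opening: 0.054
grasp_force: 47.9
```

Emit:
drive_tool(commands=[[[0.3,-1,0,0,0,0],[0.3,-1,0,0,0,0],[0.3,-1,0,0,0,0],[0.3,-1,0,0,0,0],[0.3,-1,0,0,0,0],[0.1,-1,0,0,0,0],[0,-1,0,0,0,0],[0,0,0,0,0,0]]])

```text
time: 16.3
tcp_pos: [0.5215, -0.167, 0.1027]
eef_rot: [-0.0, -0.031, 1.0, -0.0]
wrist_force: [-0.1, -0.3, -2.5]
opening: 0.0537
grasp_force: 47.9
```

Run:
```python
from h import *
p=camera("scene");C=cloud(p);save(p,"s2.png")
cv2.imwrite("pics/s2c.png",cv2.resize(p["color"][120:320,250:480,::-1],None,fx=3,fy=3)[:600,:800])
print(sense()["tcp_pos"])
for d in spot_point(p,"tin_mid"): print(round(d["conf"],2),world(p,d["point"]).round(4))
```

```text
[ 0.52139048 -0.16601704  0.1026445 ]
0.98 [0.3334 0.1667 0.0279]
0.71 [ 0.5205 -0.1631  0.1082]
0.62 [ 0.5591 -0.2676  0.0755]
```

View pics/s2c.png

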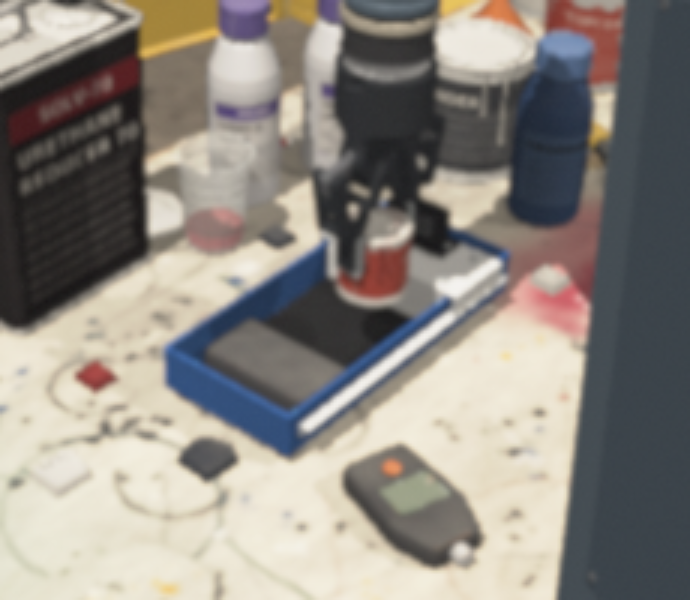

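The tin hangs square under the gripper at (375,260) in the crop, over the open floor between the block at (275,355) and the follower.

Emit:
drive_tool(commands=[[[-0.02,0,-0.82,0,0,0],[0,0,-0.82,0,0,0],[0,0,-0.82,0,0,0],[0,0,-0.8,0,0,0],[0,0,0,0,0,0]]])

```text
time: 17.02
tcp_pos: [0.521, -0.1651, 0.0367]
eef_rot: [-0.0, -0.032, 0.999, 0.0]
wrist_force: [-0.2, 0.2, -1.4]
opening: 0.0537
grasp_force: 48.9
```

Emit:
drive_tool(commands=[[[0,0,0,0,0,0],[0,0,0,0,0,0],[0,0,0,0,0,0]]], claw=0.6)

```text
time: 17.4
tcp_pos: [0.5214, -0.1656, 0.0377]
eef_rot: [0.0, -0.032, 0.999, -0.0]
wrist_force: [1.2, -0.0, 0.4]
opening: 0.0687
grasp_force: 0.0
```

Emit:
drive_tool(commands=[[[0,0,1,0,0,0],[0,0,1,0,0,0],[0,0,1,0,0,0],[0,1,1,0,0,0.48],[-0.08,1,0,0,0,0.48],[-0.08,1,0,0,0,0.48],[-0.08,1,0,0,0,0.48],[-0.08,1,0,0,0,0.48],[-0.08,1,0,0,0,0.48],[-0.08,1,0,0,0,0.48],[-0.08,1,0,0,0,0.48],[-0.08,1,0,0,0,0.48]]])

```text
time: 18.9
tcp_pos: [0.5085, 0.0152, 0.1177]
eef_rot: [0.0, -0.399, 0.917, -0.0]
wrist_force: [0.5, -0.3, 0.3]
opening: 0.0685
grasp_force: 0.0
```

Emit:
drive_tool(commands=[[[-0.08,1,0,0,0,0.48],[-0.08,1,0,0,0,0.48],[-0.08,1,0,0,0,0.48],[-0.08,1,0,0,0,0.48],[-0.08,1,0,0,0,0.48],[-0.08,1,0,0,0,0.48],[-0.08,1,0,0,0,0.48],[-0.08,1,0,0,0,0.48],[-0.08,1,0,0,0,0.48],[-0.08,1,0,0,0,0.48],[-0.08,1,0,0,0,0.48],[-0.08,1,0,0,0,0.48]]], claw=1)

```text
time: 20.4
tcp_pos: [0.4893, 0.2553, 0.1176]
eef_rot: [-0.0, 0.791, -0.611, 0.0]
wrist_force: [-1.1, -0.1, -0.4]
opening: 0.0852
grasp_force: 0.0
```

Emit:
drive_tool(commands=[[[-0.08,0.85,0,0,0,0],[0,0,0,0,0,0]]])

```text
time: 20.65
tcp_pos: [0.4875, 0.2724, 0.1175]
eef_rot: [-0.0, 0.791, -0.612, 0.0]
wrist_force: [0.2, -0.1, 0.8]
opening: 0.0856
grasp_force: 0.0
```

Run:
```python
from h import *
s=sense();print(s["tcp_pos"],s["joint_positions"].round(2) if hasattr(s["joint_positions"],"round") else s["joint_positions"], np.degrees(2*np.arctan2(s["eef_rot"][2],s["eef_rot"][1])))
p=camera("top");C=cloud(p);save(p,"t2.png")
for nm,b in [("all tall in tray",(.03,.08))]:
    t=(abs(C[...,0]-.545)<.058)&(C[...,1]<-.1)&(C[...,1]>-.205)&(C[...,2]>.062)&(C[...,2]<.08)
    print("tin",cv2.minAreaRect((C[t][:,:2]*1000).astype(np.float32)),t.sum())
t=(abs(C[...,0]-.545)<.053)&(C[...,1]<-.03)&(C[...,1]>-.13)&(C[...,2]>.033)&(C[...,2]<.044)
print("block",cv2.minAreaRect((C[t][:,:2]*1000).astype(np.float32)),t.sum())
q=camera("scene");save(q,"s3.png")
```

```text
[0.4874738  0.27244995 0.11751815] [ 0.39  0.14 -0.03  1.4  -0.   -1.43] -75.50926915880912
tin ((521.0086059570312, -165.26895141601562), (56.061702728271484, 56.58794021606445), 8.738029479980469) 534
block ((544.3119506835938, -84.12616729736328), (105.92670440673828, 59.664302825927734), 1.9757063388824463) 1110
```

View pics/s3.png

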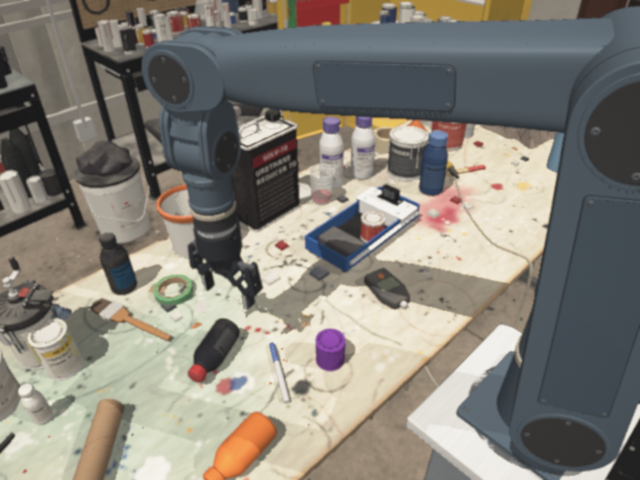

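The tin and block stand well in the tray at (372,226) and (342,240), and the gripper is short of the black bottle at (214,348).

Emit:
drive_tool(commands=[[[-0.09,0.94,0,0,0,0.4],[-0.09,0.94,0,0,0,0.4],[-0.09,0.94,0,0,0,0.4],[0,0,-0.89,0,0,0],[0,0,-0.89,0,0,0],[0,0,-0.89,0,0,0],[0,0,-0.89,0,0,0],[0,0,-0.89,0,0,0],[0,0,-0.89,0,0,0],[0,0,0,0,0,0]]])

```text
time: 22.0
tcp_pos: [0.4805, 0.3271, 0.0082]
eef_rot: [0.002, 0.85, -0.527, -0.001]
wrist_force: [-0.2, 0.1, 0.1]
opening: 0.0854
grasp_force: 0.0
```

Emit:
drive_tool(commands=[[[0,0,0,0,0,0],[0,0,0,0,0,0],[0,0,0,0,0,0],[0,0,0,0,0,0]]], claw=-1, squeeze=60)

```text
time: 22.5
tcp_pos: [0.4837, 0.3289, 0.0126]
eef_rot: [-0.002, 0.85, -0.526, 0.001]
wrist_force: [1.2, 0.7, 5.9]
opening: 0.0536
grasp_force: 64.1
```

Emit:
drive_tool(commands=[[[0,0,1,0,0,0],[0,0,1,0,0,0],[0,0,1,0,0,0],[0.945,-0.995,0.7,0,0,-0.977],[0.945,-0.995,0.7,0,0,-0.977],[0.945,-0.995,0.7,0,0,-0.977],[0.945,-0.995,0.7,0,0,-0.977],[0.945,-0.995,0.7,0,0,-0.977],[0.945,-0.995,0.7,0,0,-0.977],[0.945,-0.995,0.7,0,0,-0.977],[0.945,-0.995,0.7,0,0,-0.977],[0.945,-0.995,0.7,0,0,-0.977]]])

```text
time: 24.0
tcp_pos: [0.6517, 0.1479, 0.1947]
eef_rot: [-0.002, -0.244, 0.97, 0.0]
wrist_force: [0.8, 0.3, -3.2]
opening: 0.0535
grasp_force: 64.2
```

Emit:
drive_tool(commands=[[[0.945,-0.995,0.7,0,0,-0.977],[0.945,-0.995,0.7,0,0,-0.977],[0,0,0,0.14,-0.89,0],[0,0,0,0.14,-0.89,0],[0,0,0,0.14,-0.89,0],[0,0,0,0.14,-0.89,0],[0,0,0,0.14,-0.89,0]]])

```text
time: 24.88
tcp_pos: [0.6883, 0.1088, 0.2217]
eef_rot: [0.378, -0.072, 0.922, 0.029]
wrist_force: [1.2, 1.2, -2.9]
opening: 0.0536
grasp_force: 64.5
```

Run:
```python
from h import *
from scipy.spatial.transform import Rotation as R
s=sense();w,x,y,z=s["eef_rot"];print(np.round(s["joint_positions"],3),np.round(R.from_quat([x,y,z,w]).as_matrix(),3).tolist())
```

```text
[ 0.016 -0.283 -0.466  0.615  0.098 -0.1  ] [[-0.704, -0.156, 0.693], [-0.111, 0.988, 0.109], [-0.702, -0.0, -0.712]]
```

Emit:
drive_tool(commands=[[[0,0,0,0.142,-0.897,0],[0,0,0,0.142,-0.897,0],[0,0,0,0.142,-0.897,0],[0,0,0,0.142,-0.897,0],[0,0,0,0.142,-0.897,0],[0,0,0,0,0,0]]])

```text
time: 25.62
tcp_pos: [0.692, 0.1089, 0.2097]
eef_rot: [0.667, -0.056, 0.741, 0.053]
wrist_force: [-0.7, 0.6, -4.9]
opening: 0.0537
grasp_force: 64.8
```

Run:
```python
from h import *
from scipy.spatial.transform import Rotation as R
s=sense();w,x,y,z=s["eef_rot"];print(s["tcp_pos"],np.round(s["joint_positions"],3),np.round(R.from_quat([x,y,z,w]).as_matrix(),3).tolist())
p=camera("scene");save(p,"s4.png");C=cloud(p)
t=(C[...,2]>.10)&(abs(C[...,0]-.68)<.07)&(abs(C[...,1]-.11)<.08)
a=p["color"].astype(int); r=t&(a[...,0]>a[...,1]+60); print("cap",r.sum(),C[r].mean(0).round(3), C[r].min(0).round(3),C[r].max(0).round(3))
```

```text
[0.69201123 0.10887736 0.20969546] [-0.017 -0.263 -1.06  -0.69   0.172 -0.015] [[-0.105, -0.154, 0.982], [-0.013, 0.988, 0.154], [-0.994, 0.004, -0.105]]
cap 225 [0.692 0.126 0.239] [0.665 0.096 0.129] [0.75  0.189 0.276]
```

View pics/s4.png

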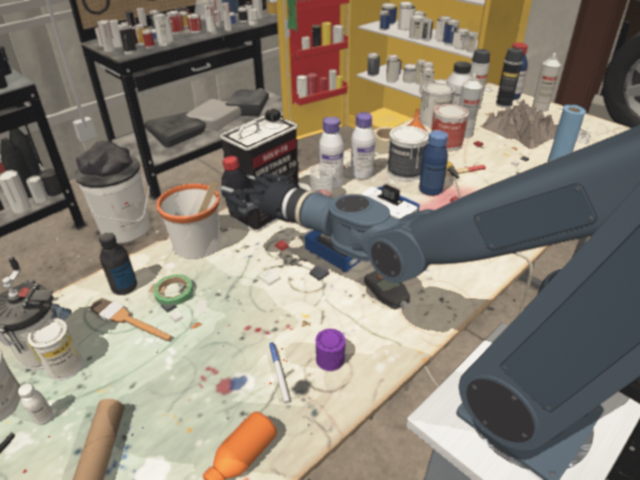

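The bottle is held nearly upright at px (235,190), and the forearm knuckle at (395,250) hangs over the gauge at (388,290). I need to check its clearance before lowering.

Run:
```python
from h import *
for cn in ["scene","top"]:
    p=camera(cn);C=cloud(p)
    a=p["color"].astype(int)
    t=(C[...,2]>.05)&(C[...,2]<.5)&(C[...,0]>.15)&(C[...,0]<.62)&(abs(C[...,1])<.2)&(a[...,2]>a[...,0]+8)
    P=C[t]
    for x in np.arange(.18,.62,.04):
        Q=P[abs(P[:,0]-x)<.02]
        if len(Q)>8: print(cn,round(x,2),len(Q),"y",np.percentile(Q[:,1],[3,97]).round(3),"z",np.percentile(Q[:,2],[3,97]).round(3))
```

```text
scene 0.18 1383 y [0.076 0.115] z [0.308 0.408]
scene 0.22 1359 y [0.081 0.108] z [0.248 0.366]
scene 0.26 803 y [0.036 0.107] z [0.221 0.328]
scene 0.3 809 y [0.039 0.187] z [0.054 0.301]
scene 0.34 1618 y [0.039 0.19 ] z [0.055 0.293]
scene 0.38 797 y [0.033 0.102] z [0.213 0.29 ]
scene 0.42 592 y [0.067 0.103] z [0.221 0.286]
scene 0.46 527 y [0.066 0.109] z [0.224 0.274]
scene 0.5 27 y [-0.028 -0.022] z [0.05  0.054]
scene 0.54 22 y [-0.024 -0.021] z [0.051 0.054]
scene 0.58 23 y [-0.022 -0.017] z [0.05  0.054]
top 0.18 584 y [0.033 0.105] z [0.383 0.416]
top 0.22 41 y [0.022 0.1  ] z [0.323 0.375]
top 0.26 149 y [0.022 0.099] z [0.298 0.328]
top 0.3 418 y [0.045 0.172] z [0.053 0.298]
top 0.34 934 y [0.029 0.177] z [0.053 0.295]
top 0.38 134 y [0.023 0.096] z [0.286 0.293]
top 0.42 101 y [0.027 0.089] z [0.269 0.288]
top 0.46 222 y [-0.052  0.092] z [0.051 0.278]
top 0.5 75 y [-0.195 -0.027] z [0.05  0.054]
top 0.54 18 y [-0.027 -0.024] z [0.05  0.054]
top 0.58 21 y [-0.025 -0.021] z [0.05  0.055]
```

Emit:
drive_tool(commands=[[[0,0,0,0.095,-0.59,0],[0,0,-0.95,0,0,0],[0,0,-0.95,0,0,0],[0,0,-0.95,0,0,0],[0,0,-0.95,0,0,0],[0,0,-0.95,0,0,0],[0,0,-0.95,0,0,0],[0,0,0,0,0,0],[0,0,0,0,0,0]]])

```text
time: 26.9
tcp_pos: [0.6973, 0.109, 0.1127]
eef_rot: [0.713, -0.054, 0.696, 0.056]
wrist_force: [-1.0, -0.5, -2.4]
opening: 0.0535
grasp_force: 64.8
```

Run:
```python
from h import *
from scipy.spatial.transform import Rotation as R
s=sense();w,x,y,z=s["eef_rot"];print(np.round(s["joint_positions"],3),np.round(R.from_quat([x,y,z,w]).as_matrix(),3).tolist())
```

```text
[-0.017  0.357 -0.988 -1.37   0.173  0.004] [[0.024, -0.155, 0.988], [0.003, 0.988, 0.155], [-1.0, -0.0, 0.024]]
```

Emit:
drive_tool(commands=[[[0,0,-0.6,-0.022,0.138,0],[0,0,-0.6,0,0,0],[0,0,-0.6,0,0,0],[0,0,-0.2,0,0,0],[0,0,0,0,0,0]]])

```text
time: 27.52
tcp_pos: [0.6957, 0.109, 0.0695]
eef_rot: [0.703, -0.055, 0.707, 0.055]
wrist_force: [0.4, -0.1, -2.7]
opening: 0.0537
grasp_force: 64.8
```

Emit:
drive_tool(commands=[[[0,0,-0.1,0,0,0],[0,0,-0.1,0,0,0]]])

```text
time: 27.78
tcp_pos: [0.6958, 0.109, 0.066]
eef_rot: [0.704, -0.055, 0.706, 0.055]
wrist_force: [-0.7, 0.1, -3.5]
opening: 0.0535
grasp_force: 64.8
```

Run:
```python
from h import *
from scipy.spatial.transform import Rotation as R
s=sense();w,x,y,z=s["eef_rot"];print(np.round(R.from_quat([x,y,z,w]).as_matrix(),3).tolist())
p=camera("scene");save(p,"s5.png");C=cloud(p)
cv2.imwrite("pics/s5c.png",cv2.resize(p["color"][130:300,180:420,::-1],None,fx=3,fy=3))
t=(C[...,2]>.06)&(C[...,2]<.16)&(abs(C[...,0]-.68)<.06)&(abs(C[...,1]-.11)<.06)
a=p["color"].astype(int); r=t&(a[...,0]>a[...,1]+60); print("cap",r.sum(),C[r].mean(0).round(3), np.percentile(C[r],[3,97],axis=0).round(3))
```

```text
[[-0.004, -0.155, 0.988], [-0.0, 0.988, 0.155], [-1.0, 0.0, -0.004]]
cap 157 [0.677 0.113 0.124] [[0.665 0.097 0.114]
 [0.694 0.125 0.131]]
```

View pics/s5c.png

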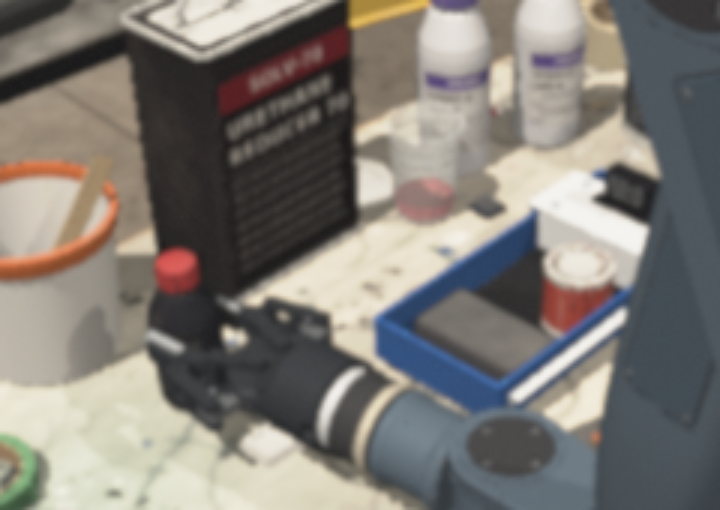

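The bottle is upright at crop (180,330) with its cap up, about 2–3 mm off the bench. I'll feel for contact.

Emit:
drive_tool(commands=[[[0,0,-0.08,0,0,0],[0,0,-0.05,0,0,0]]])

```text
time: 28.08
tcp_pos: [0.6963, 0.1091, 0.0661]
eef_rot: [0.706, -0.055, 0.704, 0.055]
wrist_force: [-4.1, -0.5, 5.6]
opening: 0.0535
grasp_force: 65.2
```

Emit:
drive_tool(commands=[[[0,0,-0.04,0,0,0],[0,0,-0.03,0,0,0]]])

```text
time: 28.32
tcp_pos: [0.6967, 0.1092, 0.0661]
eef_rot: [0.707, -0.055, 0.703, 0.055]
wrist_force: [-4.6, 0.4, 8.0]
opening: 0.0533
grasp_force: 65.3
```

Emit:
drive_tool(commands=[[[0,0,0.06,0,0,0],[0,0,0,0,0,0],[0,0,0,0,0,0],[0,0,0,0,0,0]]], claw=1)

```text
time: 28.82
tcp_pos: [0.6954, 0.109, 0.0622]
eef_rot: [0.703, -0.055, 0.707, 0.055]
wrist_force: [0.2, -0.0, 0.1]
opening: 0.0854
grasp_force: 0.0
```

Emit:
drive_tool(commands=[[[-0.5,-0.079,0,0,0,0],[-0.7,-0.11,0,0,0,0],[-0.7,-0.11,0,0,0,0],[-0.7,-0.11,0,0,0,0],[-0.7,-0.11,0,0,0,0],[-0.7,-0.11,0,0,0,0]]])

```text
time: 29.58
tcp_pos: [0.6145, 0.0963, 0.0625]
eef_rot: [0.703, -0.055, 0.707, 0.055]
wrist_force: [-0.5, 0.0, 0.5]
opening: 0.0854
grasp_force: 0.0
```

Run:
```python
from h import *
s=sense();print(np.round(s["joint_positions"],3))
p=camera("scene");C=cloud(p)
t=(C[...,2]>.03)&(C[...,2]<.16)&(abs(C[...,0]-.68)<.06)&(abs(C[...,1]-.11)<.06)
a=p["color"].astype(int); r=t&(a[...,0]>a[...,1]+60); print("cap",r.sum(),C[r].mean(0).round(3), np.percentile(C[r],[3,97],axis=0).round(3))
p=camera("top");C=cloud(p)
t=(C[...,2]>.08)&(C[...,2]<.16)&(abs(C[...,0]-.68)<.06)&(abs(C[...,1]-.11)<.06)
a=p["color"].astype(int); r=t&(a[...,0]>a[...,1]+60); print("cap",r.sum(),C[r].mean(0).round(3), np.percentile(C[r],[3,97],axis=0).round(3))
```

```text
[-6.500e-02  4.800e-01 -1.124e+00 -1.599e+00  2.200e-01 -1.000e-03]
cap 155 [0.675 0.112 0.124] [[0.665 0.097 0.113]
 [0.691 0.123 0.13 ]]
cap 137 [0.681 0.105 0.127] [[0.668 0.093 0.123]
 [0.693 0.118 0.132]]
```

Emit:
drive_tool(commands=[[[0,0,0.75,-0.117,0.741,0],[0,0,0.75,-0.117,0.741,0],[0,0,0.75,-0.117,0.741,0],[0,0,0.75,-0.117,0.741,0],[0,0,0.75,-0.117,0.741,0],[0,0,0.75,-0.117,0.741,0]]])

```text
time: 30.42
tcp_pos: [0.636, 0.0962, 0.1206]
eef_rot: [0.487, -0.067, 0.87, 0.037]
wrist_force: [1.5, -0.3, -0.5]
opening: 0.0854
grasp_force: 0.0
```

Run:
```python
from h import *
from scipy.spatial.transform import Rotation as R
s=sense();w,x,y,z=s["eef_rot"];print(np.round(s["joint_positions"],3),np.round(R.from_quat([x,y,z,w]).as_matrix(),3).tolist())
```

```text
[-0.032 -0.486 -0.986  0.058  0.157 -0.097] [[-0.517, -0.152, 0.842], [-0.079, 0.988, 0.13], [-0.852, 0.0, -0.523]]
```

Emit:
drive_tool(commands=[[[-0.4,0,1,-0.114,0.722,0],[-0.2,0,1,-0.114,0.722,0],[0,0,0.8,-0.114,0.722,0],[0,0,0.5,-0.114,0.722,0],[0,0,0,-0.114,0.722,0],[0,0,0,-0.114,0.722,0],[0,0,0,-0.114,0.722,0],[0,0,0,-0.114,0.722,0],[0,0,0,0,0,0]]])

```text
time: 31.55
tcp_pos: [0.6272, 0.0962, 0.1826]
eef_rot: [-0.001, -0.077, 0.997, -0.001]
wrist_force: [0.0, -0.3, -0.1]
opening: 0.0856
grasp_force: 0.0
```

Run:
```python
from h import *
from scipy.spatial.transform import Rotation as R
s=sense();w,x,y,z=s["eef_rot"];r=R.from_quat([x,y,z,w]);print(s["tcp_pos"],np.round(s["joint_positions"],3),np.round(r.as_matrix(),3).tolist())
t=R.from_euler("z",3.7,degrees=True)*R.from_matrix(np.diag([-1,1,-1]))
print("turn rows/10deg",np.degrees((t*r.inv()).as_rotvec())/10)
p=camera("top");C=cloud(p)
t=(C[...,2]>.08)&(C[...,2]<.16)&(abs(C[...,0]-.68)<.06)&(abs(C[...,1]-.11)<.06)
a=p["color"].astype(int); r=t&(a[...,0]>a[...,1]+60); print("cap",r.sum(),C[r].mean(0).round(3) if r.any() else 0)
```

```text
[0.62715235 0.09623759 0.1825532 ] [ 0.048  0.335  0.331  1.568 -0.002 -0.107] [[-0.988, -0.154, -0.001], [-0.154, 0.988, -0.002], [0.001, -0.002, -1.0]]
turn rows/10deg [ 0.01370199 -0.00689301 -0.51469978]
cap 0 0
```

Emit:
drive_tool(commands=[[[0.88,0.17,0,0,0,-0.17],[0.88,0.17,0,0,0,-0.17],[0.88,0.17,0,0,0,-0.17],[0,0,-0.87,0,0,0],[0,0,-0.87,0,0,0],[0,0,-0.87,0,0,0],[0,0,-0.87,0,0,0]]])

```text
time: 32.48
tcp_pos: [0.6779, 0.1064, 0.1168]
eef_rot: [0.002, -0.033, 0.999, -0.001]
wrist_force: [-0.1, 0.0, -0.0]
opening: 0.0852
grasp_force: 0.0
```

Emit:
drive_tool(commands=[[[0,0,-0.87,0,0,0],[0,0,-0.87,0,0,0],[0,0,-0.8,0,0,0],[0,0,0,0,0,0]]])

```text
time: 32.98
tcp_pos: [0.6769, 0.1064, 0.0641]
eef_rot: [-0.0, -0.033, 0.999, -0.001]
wrist_force: [-0.1, -0.5, -0.7]
opening: 0.0852
grasp_force: 0.0
```

Emit:
drive_tool(commands=[[[0.15,0,-0.15,0,0,0],[0,0,0,0,0,0]]])

```text
time: 33.22
tcp_pos: [0.6823, 0.1065, 0.0646]
eef_rot: [0.003, -0.033, 0.999, -0.001]
wrist_force: [0.1, -0.2, 0.7]
opening: 0.0853
grasp_force: 0.0
```

Emit:
drive_tool(commands=[[[0,0,0,0,0,0],[0,0,0,0,0,0],[0,0,0,0,0,0],[0,0,0,0,0,0]]], claw=-1, squeeze=60)

```text
time: 33.72
tcp_pos: [0.6824, 0.1064, 0.0651]
eef_rot: [0.003, -0.033, 0.999, -0.001]
wrist_force: [1.3, 0.3, 3.4]
opening: 0.0527
grasp_force: 63.8
```

Emit:
drive_tool(commands=[[[0,0,0.5,0,0,0],[0,0,1,0,0,0]]])

```text
time: 33.98
tcp_pos: [0.6788, 0.1064, 0.0908]
eef_rot: [-0.002, -0.033, 0.999, -0.001]
wrist_force: [-0.3, 0.7, -2.3]
opening: 0.0522
grasp_force: 63.5
```

Run:
```python
from h import *
print(sense()["tcp_pos"])
p=camera("scene");C=cloud(p);save(p,"s6.png")
print("tin/bottle",[(n,[(round(d["conf"],2),world(p,d["point"]).round(3)) for d in spot_point(p,n)]) for n in ["bottle_mid"]])
cv2.imwrite("pics/s6c.png",cv2.resize(p["color"][100:300,180:440,::-1],None,fx=3,fy=3))
```

```text
[0.67882829 0.10643652 0.09081187]
tin/bottle [('bottle_mid', [(0.91, array([0.282, 0.416, 0.032])), (0.82, array([0.677, 0.106, 0.086])), (0.54, array([ 0.375,  0.259, -0.001]))])]
```

View pics/s6c.png

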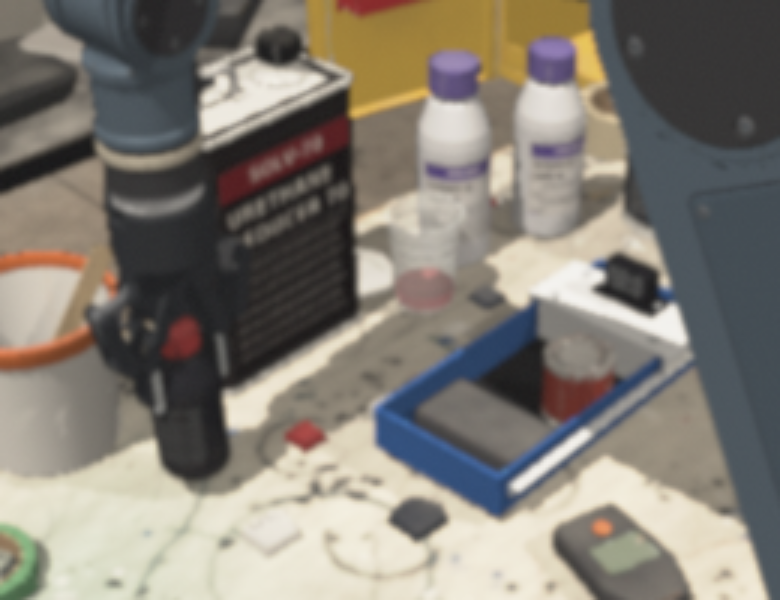

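The bottle is held upright and clear of the bench at crop (190,440), and the tin and block are still in place.

Emit:
drive_tool(commands=[[[-0.346,-0.957,0.95,0,0,0],[-0.346,-0.957,0.95,0,0,0],[-0.346,-0.957,0.95,0,0,0],[-0.346,-0.957,0,0,0,0],[-0.346,-0.957,0,0,0,0],[-0.346,-0.957,0,0,0,0],[-0.346,-0.957,0,0,0,0],[-0.346,-0.957,0,0,0,0],[-0.346,-0.957,0,0,0,0],[-0.346,-0.957,0,0,0,0],[-0.346,-0.957,0,0,0,0],[-0.346,-0.957,0,0,0,0]]])

```text
time: 35.58
tcp_pos: [0.598, -0.1245, 0.1509]
eef_rot: [0.002, -0.033, 0.999, -0.001]
wrist_force: [-0.1, 0.4, -2.7]
opening: 0.053
grasp_force: 63.9
```

Emit:
drive_tool(commands=[[[-0.346,-0.957,0,0,0,0],[-0.346,-0.957,0,0,0,0],[0,0,0,0,0,0],[0,0,0,0,0,0]]])

```text
time: 36.08
tcp_pos: [0.5847, -0.1614, 0.1508]
eef_rot: [0.002, -0.033, 0.999, -0.001]
wrist_force: [-0.8, 0.3, -3.8]
opening: 0.0528
grasp_force: 63.9
```

Run:
```python
from h import *
print(sense()["tcp_pos"])
p=camera("scene");C=cloud(p)
print([(round(d["conf"],2),world(p,d["point"]).round(3)) for d in spot_point(p,"bottle_mid")])
t=(C[...,2]>.082)&(C[...,2]<.12)&(abs(C[...,0]-.58)<.05)&(abs(C[...,1]+.16)<.05)
Q=C[t]; print("body pts",len(Q),np.percentile(Q,[2,98],axis=0).round(4).tolist())
# circle fit of visible body, fixed radius
from scipy.optimize import least_squares
f=least_squares(lambda c:np.hypot(Q[:,0]-c[0],Q[:,1]-c[1])-.0285,[.58,-.16],loss="soft_l1",f_scale=.002); print("axis",f.x.round(4))
t=(C[...,2]>.035)&(C[...,2]<.065)&(abs(C[...,0]-.52)<.04)&(abs(C[...,1]+.165)<.035)
a=p["color"].astype(int);t&=a[...,0]>a[...,1]+40
Q=C[t]
f=least_squares(lambda c:np.hypot(Q[:,0]-c[0],Q[:,1]-c[1])-.0285,[.52,-.165],loss="soft_l1",f_scale=.002); print("tin axis",f.x.round(4),len(Q))
```

```text
[ 0.58465052 -0.16140892  0.15082344]
[(0.84, array([0.285, 0.417, 0.031])), (0.69, array([ 0.586, -0.159,  0.149]))]
body pts 244 [[0.5552, -0.174, 0.0882], [0.6006, -0.1321, 0.1195]]
axis [ 0.5848 -0.1619]
tin axis [ 0.5213 -0.1657] 170
```

Emit:
drive_tool(commands=[[[-0.18,0,0,0,0,0],[0,0,-0.8,0,0,0],[0,0,-0.8,0,0,0],[0,0,-0.8,0,0,0],[0,0,-0.8,0,0,0],[0,0,0,0,0,0]]])

```text
time: 36.92
tcp_pos: [0.5792, -0.1608, 0.0839]
eef_rot: [-0.0, -0.033, 0.999, -0.0]
wrist_force: [-0.6, 0.5, -3.7]
opening: 0.0528
grasp_force: 63.8
```

Emit:
drive_tool(commands=[[[0,0,-0.2,0,0,0],[0,0,-0.15,0,0,0],[0,0,0,0,0,0]]])

```text
time: 37.3
tcp_pos: [0.5812, -0.1616, 0.0801]
eef_rot: [0.002, -0.033, 0.999, -0.001]
wrist_force: [0.7, -0.0, -3.3]
opening: 0.0527
grasp_force: 63.9
```

Emit:
drive_tool(commands=[[[0,0,-0.1,0,0,0],[0,0,-0.05,0,0,0]]])

```text
time: 37.55
tcp_pos: [0.5816, -0.1617, 0.0781]
eef_rot: [0.003, -0.033, 0.999, -0.002]
wrist_force: [-0.9, 0.9, 3.0]
opening: 0.0528
grasp_force: 64.6
```

Emit:
drive_tool(commands=[[[0,0,-0.05,0,0,0],[0,0,0,0,0,0]]])

```text
time: 37.8
tcp_pos: [0.5818, -0.1617, 0.078]
eef_rot: [0.003, -0.033, 0.999, -0.002]
wrist_force: [-1.5, 1.1, 4.6]
opening: 0.0531
grasp_force: 64.8
```

Emit:
drive_tool(commands=[[[0,0,0,0,0,0],[0,0,0,0,0,0],[0,0,0.5,0,0,0],[0,0,1,0,0,0],[0,0,1,0,0,0],[0,0,1,0,0,0],[0,0,1,0,0,0],[0,0,0.5,0,0,0]]], claw=0.7)

```text
time: 38.8
tcp_pos: [0.5818, -0.1618, 0.178]
eef_rot: [0.004, -0.033, 0.999, -0.002]
wrist_force: [0.3, -0.5, -0.2]
opening: 0.0727
grasp_force: 0.0
```

Emit:
drive_tool(commands=[[[-0.2,-0.94,0,0,0,0],[-0.2,-0.94,0,0,0,0],[-0.2,-0.94,0,0,0,0],[-0.2,-0.94,0,0,0,0],[-0.2,-0.94,0,0,0,0],[-0.2,-0.94,0,0,0,0],[0,0,0,0,0,0]]], claw=0.2)

```text
time: 39.67
tcp_pos: [0.5566, -0.276, 0.1757]
eef_rot: [0.002, -0.032, 0.999, -0.001]
wrist_force: [0.4, -0.4, -0.3]
opening: 0.0511
grasp_force: 0.0
```

Run:
```python
from h import *
s=sense();print(s["tcp_pos"])
p=camera("scene");C=cloud(p);save(p,"s7.png")
cv2.imwrite("pics/s7c.png",cv2.resize(p["color"][110:310,270:530,::-1],None,fx=3,fy=3))
g=(C[...,2]>.075)&(C[...,2]<.098)&(abs(C[...,0]-.557)<.045)&(abs(C[...,1]+.275)<.035)
print(g.sum(),np.percentile(C[g],[3,50,97],axis=0).round(3).tolist())
```

```text
[ 0.5565518  -0.27598395  0.17566706]
166 [[0.532, -0.278, 0.076], [0.553, -0.266, 0.089], [0.578, -0.26, 0.094]]
```

View pics/s7c.png

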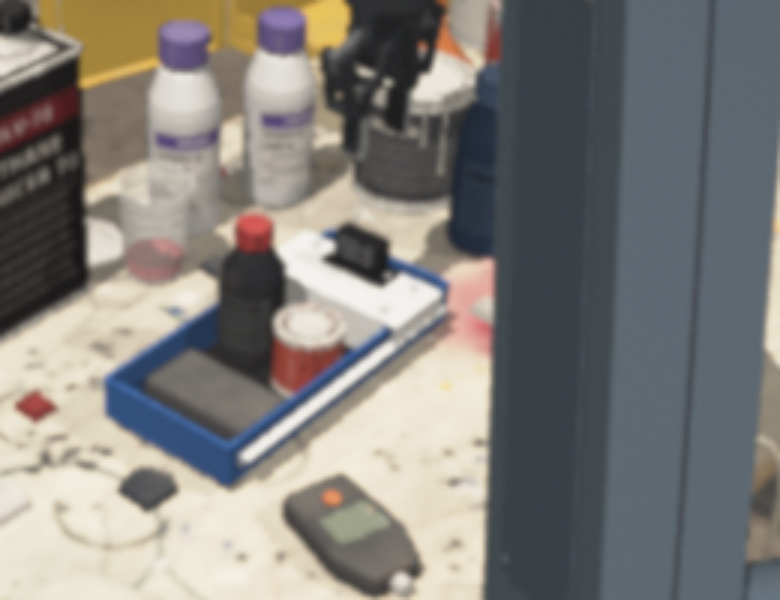

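All three stand in the tray: bottle at crop (252,290), tin at (310,350), block at (210,390), with the grip at (360,250). Now take the grip.

Emit:
drive_tool(commands=[[[0,0.1,-0.9,0,0,0],[0,0,-0.9,0,0,0],[0,0,-0.9,0,0,0],[0,0,-0.9,0,0,0],[0,0,-0.9,0,0,0],[0,0,-0.85,0,0,0],[0,0,0,0,0,0]]])

```text
time: 40.6
tcp_pos: [0.5555, -0.2715, 0.0663]
eef_rot: [0.0, -0.033, 0.999, -0.0]
wrist_force: [0.2, 0.1, -0.3]
opening: 0.0512
grasp_force: 0.0
```

Emit:
drive_tool(commands=[[[0,0,0,0,0,0],[0,0,0,0,0,0],[0,0,0,0,0,0],[0,0,0,0,0,0]]], claw=-1, squeeze=50)

```text
time: 41.1
tcp_pos: [0.5577, -0.2731, 0.0703]
eef_rot: [0.003, -0.033, 0.999, -0.002]
wrist_force: [-0.5, -1.7, 3.1]
opening: 0.0193
grasp_force: 52.1
```

Emit:
drive_tool(commands=[[[-0.016,0.25,0,0,0,0],[-0.016,0.25,0,0,0,0],[-0.016,0.25,0,0,0,0],[-0.016,0.25,0,0,0,0],[-0.016,0.25,0,0,0,0],[-0.016,0.25,0,0,0,0],[-0.016,0.25,0,0,0,0],[-0.016,0.25,0,0,0,0],[-0.016,0.25,0,0,0,0],[-0.016,0.25,0,0,0,0]]])

```text
time: 42.35
tcp_pos: [0.5545, -0.224, 0.0703]
eef_rot: [0.003, -0.032, 0.999, -0.004]
wrist_force: [-0.2, -5.7, 4.8]
opening: 0.019
grasp_force: 52.4
```

Run:
```python
from h import *
p=camera("scene");save(p,"s8.png")
cv2.imwrite("pics/s8c.png",cv2.resize(p["color"][110:310,270:530,::-1],None,fx=3,fy=3))
```

```text
(no output)
```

View pics/s8c.png

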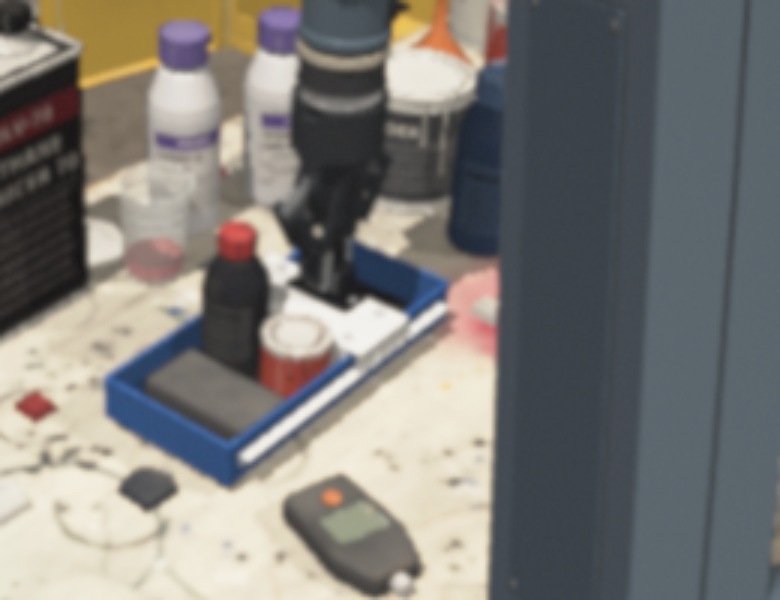

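The plate is carrying the bottle (235,300) and tin (295,355) upright toward the block.

Emit:
drive_tool(commands=[[[-0.013,0.2,0,0,0,0],[-0.013,0.2,0,0,0,0],[-0.013,0.2,0,0,0,0],[-0.013,0.2,0,0,0,0],[-0.013,0.2,0,0,0,0],[-0.013,0.2,0,0,0,0]]])

```text
time: 43.15
tcp_pos: [0.5529, -0.1999, 0.0703]
eef_rot: [0.003, -0.032, 0.999, -0.003]
wrist_force: [-0.8, -5.9, 4.8]
opening: 0.0188
grasp_force: 52.4
```

Emit:
drive_tool(commands=[[[-0.006,0.1,0,0,0,0],[0,0.1,0,0,0,0]]])

```text
time: 43.4
tcp_pos: [0.5527, -0.1959, 0.0702]
eef_rot: [0.003, -0.032, 0.999, -0.003]
wrist_force: [-0.9, -6.2, 5.7]
opening: 0.0193
grasp_force: 52.5
```

Emit:
drive_tool(commands=[[[-0.006,0.07,0,0,0,0],[-0.005,0.07,0,0,0,0]]])

```text
time: 43.65
tcp_pos: [0.5525, -0.1931, 0.0702]
eef_rot: [0.003, -0.032, 0.999, -0.003]
wrist_force: [-1.2, -4.6, 5.4]
opening: 0.0191
grasp_force: 52.5
```

Emit:
drive_tool(commands=[[[-0.005,0.05,0,0,0,0],[-0.003,0.05,0,0,0,0]]])

```text
time: 43.9
tcp_pos: [0.5523, -0.1911, 0.0702]
eef_rot: [0.003, -0.032, 0.999, -0.003]
wrist_force: [-0.6, -5.7, 5.0]
opening: 0.019
grasp_force: 52.5
```

Emit:
drive_tool(commands=[[[-0.003,0.05,0,0,0,0],[-0.003,0.05,0,0,0,0]]])

```text
time: 44.15
tcp_pos: [0.5523, -0.19, 0.0702]
eef_rot: [0.003, -0.032, 0.999, -0.004]
wrist_force: [-0.3, -8.2, 5.2]
opening: 0.019
grasp_force: 52.4
```

Emit:
drive_tool(commands=[[[-0.003,0.05,0,0,0,0],[-0.003,0.05,0,0,0,0]]])

```text
time: 44.4
tcp_pos: [0.5523, -0.1899, 0.0703]
eef_rot: [0.003, -0.032, 0.999, -0.006]
wrist_force: [0.7, -12.3, 3.4]
opening: 0.0189
grasp_force: 52.3
```

Run:
```python
from h import *
p=camera("scene");C=cloud(p)
cv2.imwrite("pics/s9c.png",cv2.resize(p["color"][150:280,290:450,::-1],None,fx=4.5,fy=4.5))
print(sense()["wrist_force"])
```

```text
[ -0.35490894 -12.2195096    3.93623507]
```

View pics/s9c.png

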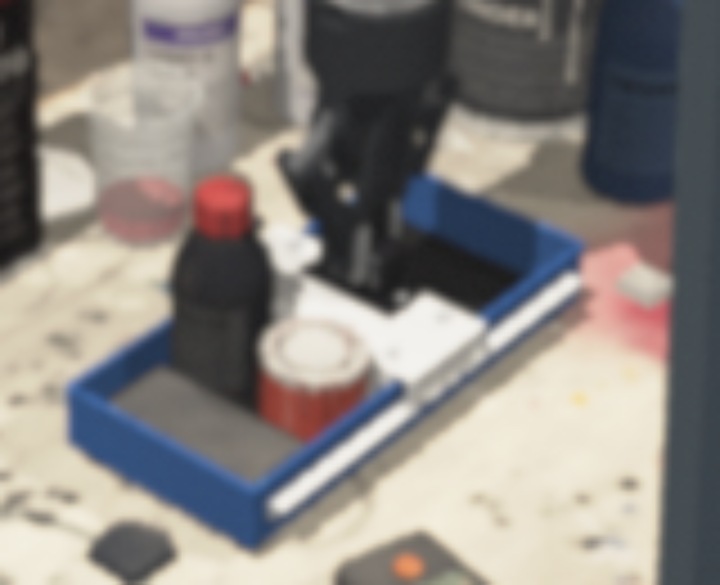

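The items are closed up against the end wall, with the plate tight behind the bottle (225,330) and tin (315,375). The force has risen from 6 to 12 N with no further travel, so I'll press slightly more and release.

Emit:
drive_tool(commands=[[[-0.003,0.05,0,0,0,0],[0,0.03,0,0,0,0],[0,0,0,0,0,0]]])

```text
time: 44.82
tcp_pos: [0.5523, -0.1899, 0.0703]
eef_rot: [0.003, -0.031, 0.999, -0.007]
wrist_force: [-0.1, -15.0, 3.2]
opening: 0.0193
grasp_force: 52.5
```

Emit:
drive_tool(commands=[[[0,0,0,0,0,0],[0,0,0,0,0,0],[0,0,0,0,0,0]]], claw=0)

```text
time: 45.2
tcp_pos: [0.5508, -0.1827, 0.0679]
eef_rot: [0.001, -0.033, 0.999, -0.001]
wrist_force: [-0.8, -0.4, -0.3]
opening: 0.0427
grasp_force: 0.0
```

Emit:
drive_tool(commands=[[[0,-0.15,0.5,0,0,0],[0,0,1,0,0,0],[0,0,1,0,0,0],[0,0,1,0,0,0],[0,0,1,0,0,0],[0,-0.5,1,0,0,0],[0,-1,0,0,0,0],[0,-1,0,0,0,0],[0,-1,0,0,0,0],[0,-1,0,0,0,0],[0,0,0,0,0,0]]])

```text
time: 46.58
tcp_pos: [0.5509, -0.2787, 0.1778]
eef_rot: [0.002, -0.031, 1.0, -0.001]
wrist_force: [-0.3, 0.4, 0.3]
opening: 0.0427
grasp_force: 0.0
```

Run:
```python
from h import *
p=camera("top");C=cloud(p)
cv2.imwrite("pics/t9c.png",cv2.resize(p["color"][160:300,300:490,::-1],None,fx=4,fy=4))
g=(C[...,2]>.08)&(C[...,2]<.1)&(abs(C[...,0]-.553)<.05)&(abs(C[...,1]+.19)<.025)
print("grip",cv2.minAreaRect((C[g][:,:2]*1000).astype(np.float32)),g.sum())
```

```text
grip ((552.962158203125, -190.5369415283203), (50.423973083496094, 22.076141357421875), 6.55436372756958) 223
```

View pics/t9c.png

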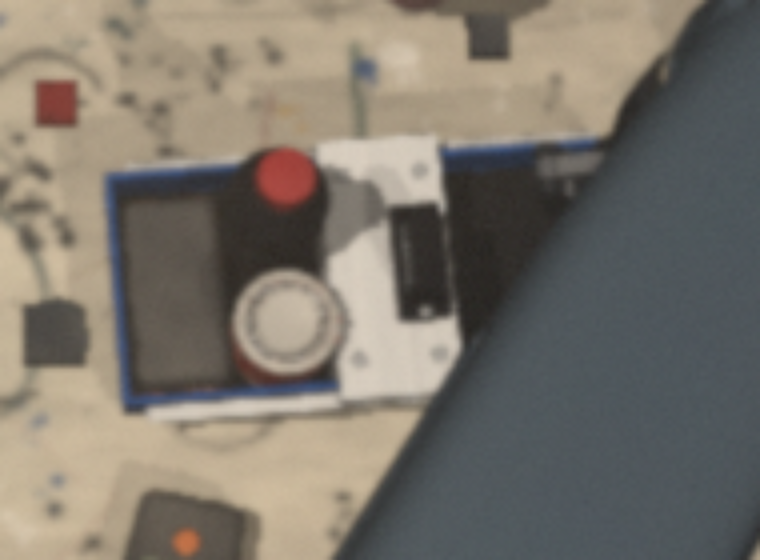

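The top view shows the block at (172,290) against the end wall. The bottle (285,180) and tin (288,322) stand between it and the plate, and the follower has stayed where I left it. The robot is clear, so I'm handing in.

```bash
python3 -c "
from rig import *
print(finish_job())"
```

```text
the job is handed in; nothing more can be done
None
```

The kit is packed and handed in: block flat against the end wall, tin and bottle upright beside each other, the follower slid up tight and released, and the other things left untouched, at about 47 s of the 72 s allowed; the hand-in gave no verdict.

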